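# Square the die blanks and hold the sprung marking pointer at its length mark

## Robot

A 6-joint arm with a two-finger parallel gripper is mounted at the origin on the work surface. World frame = base frame: x ahead of the robot, y to its left, z up, the work surface at z = 0. Lengths are in m, angles in rad, forces in N, time in s.
With the tool pointing down it reaches from about 0.35 to 0.975 m from the base axis. Payload 4.9 kg.
Tool frame: the origin (TCP) lies on the centre line of the jaws, within the pads' length; the fingertips stand 22 mm ahead of it and the grasp point (between the pads) lies 3 mm ahead of it (manip.tcp_to_tips is the distance from the TCP to the fingertips, in m); z points along the fingers, x is the direction in which the jaws open and shut, and the axes are right-handed (so a half turn about z gives the same grasp; the last joint's range is limited). The gripper opens to 85 mm and grips with 20 to 120 N. Pads are 22 mm wide; open, the fingers measure 114 mm over their backs; the gripper's body (76 mm by 85 mm) begins 54 mm behind the grasp point. The pads swing forward as they close: fully open they stand 13 mm farther back than shut.
Start: joints at [-1.431, 0.053, 1.613, -0, 1.476, -0.119], TCP at [0.16, -0.604, 0.232] pointing down, gripper open.
Joint ranges: [-3.01, 3.01], [-1.01, 2.22], [0.06, 2.58], [-1.02, 4.17], [0.09, 2.62], [-3.14, 3.14]. Speed limits (rad/s): [2.57, 2.57, 3.14, 3.14, 3.14, 3.14].

## Interface

Orientations are given as a unit quaternion [w, x, y, z].
In Python, from plant import manip gives the robot as it stands.
- The arm moves only by the shell command python3 -m pendant 'ROWS'. ROWS is a JSON object of lists of equal length, an entry for each row: "linear": the shift along the tool's x, y, z in cm, a list of three; "rotation": the turn, a rotation vector about the tool's x, y, z in degrees, a list of three; "grip": the closure, from 0 (fully open) to 1 (shut). A call has exactly 10 rows; each row is the pose to reach, as a shift and turn from the pose commanded when the call began, along the tool's axes at that moment; what a row does not reach only later rows make up. A row lasts 1/12 s, in which the tool goes at most 41.7 mm and 7.16 degrees, less where a joint would pass 70% of its speed; a pose out of reach is approached as far as the arm can. A call with a gripper value outside its range is refused whole. The fingers move at their own pace and stop on an object; the grip force is fixed at half the most. Time passes only in rows, so rows that repeat a pose let the fingers close, or fill a call up. It gives the time, the measured TCP pose, the force and the opening at its end, in the units of the state.
- manip.state(): the state, without advancing time (a new reading comes with each control period).
- manip.grab_frame(name): name is "scene" or "top"; returns the picture (420x560x3 uint8, red, green, blue); there is no depth.
- manip.calibration(name): a dict with "fx", "fy", "cx", "cy" (pixels), "k1" (the pictures are not rectified: a ray, as slopes to the right and down, at radius r is drawn at 1 + k1 r^2 times it, then the intrinsics apply), "cam_to_world" (4x4, takes a point from camera to world coordinates). Camera axes: x right, y up, looking along -z (the intrinsics and any distortion apply to the point x, -y, -z); pixel columns grow to the right and rows downward; lengths in m; the calibration is good to about 2 mm. A picture is of the moment at which its call begins. calibration takes no time and is no camera call.
- manip.job_done(): hands the job in, once; it reports no verdict.
The state is a dict: "time": time; "joint_pos": joint angles; "joint_vel": joint speeds; "joint_efforts": joint torques, N m; "tool_pos": TCP position; "tool_rot": TCP orientation; "contact_force": force on the tool from outside, world axes, zero at the start; "ft_torque": the same for the moment, N m; "gripper_width": opening from 0.0 (shut) to 1.0 (fully open).
Only numpy, scipy, OpenCV 4.12 (cv2) and the standard library are available. Lean on these libraries where they do the work, as an engineer would, in place of code of your own. Each camera call takes 0.05 s, during which the arm holds its last target. There are 200 camera calls.

## Task

Tap the four ragged bone blanks in the marking jig along their channel until every one is flush against the cross stop and their edges line up. Then take the black post of the sprung pointer rod, draw the rod out of its barrel until the pointer stands opposite the brass length mark, and keep holding it there: the program finishes with the rod still held against its spring. Leave the other things on the bench where they are.

Things in the scene. Friction and masses are not known exactly. Their poses are not given: they have to be found in the camera images.
- jig: Fixed grey marking jig, deck 12 mm thick, placed anywhere on the bench, turned up to 26 degrees. Origin on the bench surface; x away from the robot, y left, z up. The deck covers x -80..105, y -130..200 mm. The channel for the blanks is on its robot side, the sprung rod and its barrel behind it. The deck right of the channel (y -130..-40 mm, x -80..30 mm) is clear.
- stop (a point): Foot of the cross stop's face, at its middle, on the channel's bed (jig x -35, y 60, z 22 mm), at the channel's left end; axes as the jig's. The stop's top is at z 49 mm. The raised bed (53 mm wide, top 10 mm above the deck) runs from the stop 75 mm along the jig's -y; the guide rails beside it, 53 mm apart, run 70 mm, tops at z 44 mm. The channel's right end is open.
- barrel_mouth (a point): Centre of the mouth of the fixed round barrel (jig x 50, y 80, z 55 mm); the barrel runs 117 mm from here along the jig's +y, 22 mm thick with a 26 mm collar at the mouth (top at z 68 mm).
- rod (a joint): How far the telescoping pointer rod is drawn from the barrel, in m: 0 at rest, grows as it is pulled straight along the jig's -y (to the right), end of travel 0.09. An inner spring pulls it back: about 3 N at 0, 120 N per m more (about 11 N at 0.07); it springs home when let go.
- post (a point): Grip point on the rod's upright round black pull post, 14 mm thick, from z 63 to 115 mm above the bench: on the post's axis at z 98 mm. At rest it is at jig x 50, y 65 mm, the axis 15 mm from the barrel's mouth; it moves with the rod.
- pointer_tip (a point): Tip, on the side away from the robot, of the 3 mm wide steel pointer blade on the rod (jig x 78, z 59 mm, same jig y as the post). The blade's other, longer arm reaches over the channel, 15 mm above the blanks.
- mark_top (a point): Length mark: middle of the upper edge, on the pointer's side, of the small fixed brass block (8 mm wide along the jig's y, top at z 54 mm) on the steel scale rail beyond the rod. Axes as the jig's. It is 35 to 70 mm to the right (jig -y) of the resting pointer. When opposite, the pointer tip is 4 mm short of it in x and 5 mm higher.
- plate1_c (a point): Centre of bone-coloured blank 1 of the stack of four (1 bottom, 4 top), a loose plate 50 (jig x) by 80 (jig y) by 5 mm, about 26 g, flat in the channel, on the bed; centre at z 24.5 mm. Flush against the stop, its centre is at jig y 20 mm and its right edge at y -20 mm; it starts up to 20 mm right of that.
- plate2_c (a point): Centre of bone-coloured blank 2 of the stack of four (1 bottom, 4 top), a loose plate 50 (jig x) by 80 (jig y) by 5 mm, about 26 g, flat in the channel, on blank 1; centre at z 29.5 mm. Flush against the stop, its centre is at jig y 20 mm and its right edge at y -20 mm; it starts up to 20 mm right of that.
- plate3_c (a point): Centre of bone-coloured blank 3 of the stack of four (1 bottom, 4 top), a loose plate 50 (jig x) by 80 (jig y) by 5 mm, about 26 g, flat in the channel, on blank 2; centre at z 34.5 mm. Flush against the stop, its centre is at jig y 20 mm and its right edge at y -20 mm; it starts up to 20 mm right of that.
- plate4_c (a point): Centre of bone-coloured blank 4 of the stack of four (1 bottom, 4 top), a loose plate 50 (jig x) by 80 (jig y) by 5 mm, about 26 g, flat in the channel, on blank 3; centre at z 39.5 mm. Flush against the stop, its centre is at jig y 20 mm and its right edge at y -20 mm; it starts up to 20 mm right of that.
- die: Bystander, leave alone: loose bone die, 18 mm cube, on the jig's deck beside the barrel; origin at its underside.
- checker: Bystander, leave alone: loose smooth white checker, 30 mm across, 8 mm high, on the jig's deck beside the barrel; origin at its underside.
- pip_gauge: Bystander, leave alone: loose brass pip gauge, flat strip 22 x 45 x 4 mm, on the jig's deck at the right far corner; origin at its underside.
- scraper: Bystander, leave alone: loose scraper, black plastic handle and steel blade, 150 mm long, 16 mm high, on the bench in front of the jig (its robot side); origin at its underside.
- engraving_pen: Bystander, leave alone: loose dark-red engraving pen, 170 mm long, on a wooden cradle (45 mm high in all), on the bench beyond the jig; origin at its underside.
- dice_cup: Bystander, leave alone: loose open leather-brown cup, 66 mm across, 85 mm high, on the bench right of the jig; origin at its underside.
- dice_tray: Bystander, leave alone: loose small wooden tray of dice, 100 x 70 mm, 22 mm high, on the bench left of the jig; origin at its underside.
Not all that is in view belongs to the job. What is shaped like the part that bears plate4_c but purple is not meant. Leave any red look-alike of the part that bears plate2_c alone.

How it is judged:
On the way, in this order (a step that is already met when the one before it is completed fails the run):
1. all four blanks lie flat and flush against the cross stop, the rod not yet drawn (y of plate1_c in the frame of jig between 0.0175 and 0.0225 m and z of plate1_c in the frame of jig between 0.0225 and 0.0265 m and angle between each of plate1_c, plate2_c, plate3_c, plate4_c's own z axis and vertical below 0.06 rad and y of plate2_c in the frame of jig between 0.0175 and 0.0225 m and z of plate2_c in the frame of jig between 0.0275 and 0.0315 m and y of plate3_c in the frame of jig between 0.0175 and 0.0225 m and z of plate3_c in the frame of jig between 0.0325 and 0.0365 m and y of plate4_c in the frame of jig between 0.0175 and 0.0225 m and z of plate4_c in the frame of jig between 0.0375 and 0.0415 m and value of joint rod below 0.01 m), for 0.2 s.
2. the fingers hold the rod still with its pointer opposite the length mark (y of pointer_tip in the frame of mark_top between -0.004 and 0.004 m and velocity of joint rod between -0.01 and 0.01 m/s and contact force between the fingers and rod above 2 N), for 0.5 s.
At the end, for the whole second after the job is handed in: Every blank lies flat in its layer, flush against the cross stop within 2.5 mm; the pointer is opposite the brass mark within 4 mm along the rod (half the mark's width) and still, held by the fingers (more than 2 N) against the spring (all of step 2 and y of plate1_c in the frame of jig between 0.0175 and 0.0225 m and z of plate1_c in the frame of jig between 0.0225 and 0.0265 m and angle between each of plate1_c, plate2_c, plate3_c, plate4_c's own z axis and vertical below 0.06 rad and y of plate2_c in the frame of jig between 0.0175 and 0.0225 m and z of plate2_c in the frame of jig between 0.0275 and 0.0315 m and y of plate3_c in the frame of jig between 0.0175 and 0.0225 m and z of plate3_c in the frame of jig between 0.0325 and 0.0365 m and y of plate4_c in the frame of jig between 0.0175 and 0.0225 m and z of plate4_c in the frame of jig between 0.0375 and 0.0415 m); the arm keeps its last pose, push and grip.
It fails at once if one of the bystanders pushed more than 25 mm from its place (distance of any of die, checker, pip_gauge, scraper, engraving_pen, dice_cup, dice_tray from where it was at the start of the episode above 0.025 m).
It also fails if it takes over 51 s, if anything falls off the work surface, if the arm or the gripper's body presses on something with over 40 N, if the wrist force passes 120 N, or if a joint passes its speed limit or range.

## Working session

There is one attempt and no reset: what is moved stays moved. The work goes in short steps, Python scripts to look and compute and a shell command to move; the robot and the scene stay as the last step left them, time stands still between calls to the robot, and variables do not carry over. Pictures are saved under pics/ and viewed, about 8 in all and at most 12, crops included, and the job is handed in when it is done.

```bash
ls; mkdir -p pics; python3 - <<'E'
from plant import manip
import cv2,numpy as np
np.set_printoptions(precision=4,suppress=True)
for n in("scene","top"):
    cv2.imwrite(f"pics/{n}0.png",manip.grab_frame(n)[:,:,::-1]); c=manip.calibration(n); print(n,c)
print(manip.state(),manip.tcp_to_tips)
E
```

```text
pics
scene {'fx': 441.6204578133977, 'fy': 441.6204578133977, 'cx': 289.64642095720177, 'cy': 209.64461743512612, 'k1': 0.015887734143604067, 'cam_to_world': array([[ 0.8296, -0.3871,  0.4024,  0.884 ],
       [ 0.5582,  0.5559, -0.6159, -0.5092],
       [ 0.0147,  0.7356,  0.6773,  0.6898],
       [ 0.    ,  0.    ,  0.    ,  1.    ]])}
top {'fx': 524.9962245172828, 'fy': 524.9962245172828, 'cx': 273.223273793026, 'cy': 213.81968513177839, 'k1': -0.17799832033191013, 'cam_to_world': array([[-0.0022,  0.9763, -0.2164,  0.2953],
       [-1.    , -0.0025, -0.001 ,  0.0262],
       [-0.0015,  0.2164,  0.9763,  1.2471],
       [ 0.    ,  0.    ,  0.    ,  1.    ]])}
{'time': 0.1, 'joint_pos': array([-1.431 ,  0.0533,  1.6142, -0.    ,  1.476 , -0.119 ]), 'joint_vel': array([ 0.0011, -0.0022, -0.0039,  0.0006,  0.0005,  0.0004]), 'joint_efforts': array([ -0.0004, -39.4905, -37.1365,  -0.0001,   0.004 ,   0.    ]), 'tool_pos': array([ 0.1599, -0.6036,  0.2307]), 'tool_rot': array([-0.0006,  0.7924, -0.61  , -0.0007]), 'contact_force': array([-0.5807, -0.1109, -0.8321]), 'ft_torque': array([ 0.0251,  0.0067, -0.0155]), 'gripper_width': 1.0015853410432451} 0.022
```

View pics/scene0.png

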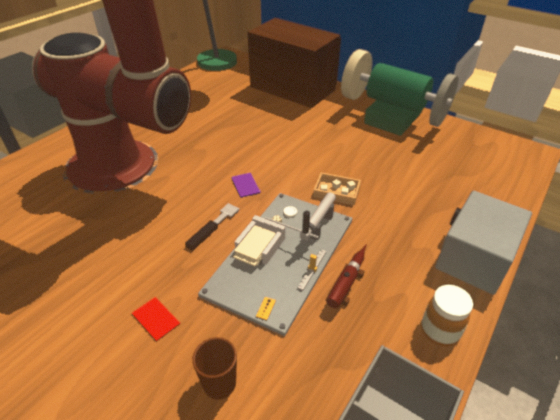

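View pics/top0.png

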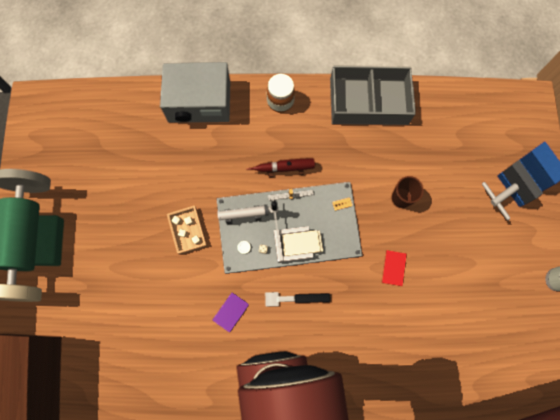

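Top view: the jig lies at about (220..360, 184..272), with the blanks at (300,244), the post at (273,205) and the brass block at (291,193). I'll zoom in on both views.

```bash
python3 - <<'E'
import cv2
t=cv2.imread("pics/top0.png")[178:278,212:368]; cv2.imwrite("pics/topc.png",cv2.resize(t,None,fx=5,fy=5,interpolation=cv2.INTER_CUBIC))
t=cv2.imread("pics/scene0.png")[185:330,195:360]; cv2.imwrite("pics/scc.png",cv2.resize(t,None,fx=4,fy=4,interpolation=cv2.INTER_CUBIC))
E
```

```text
(no output)
```

View pics/topc.png

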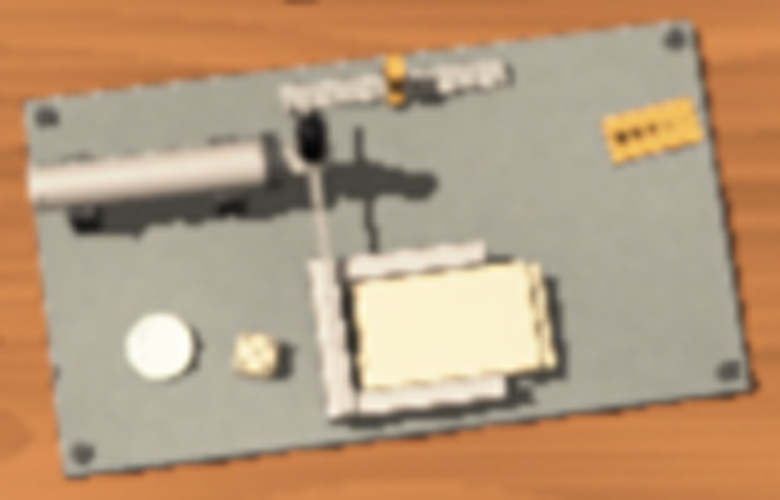

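View pics/scc.png

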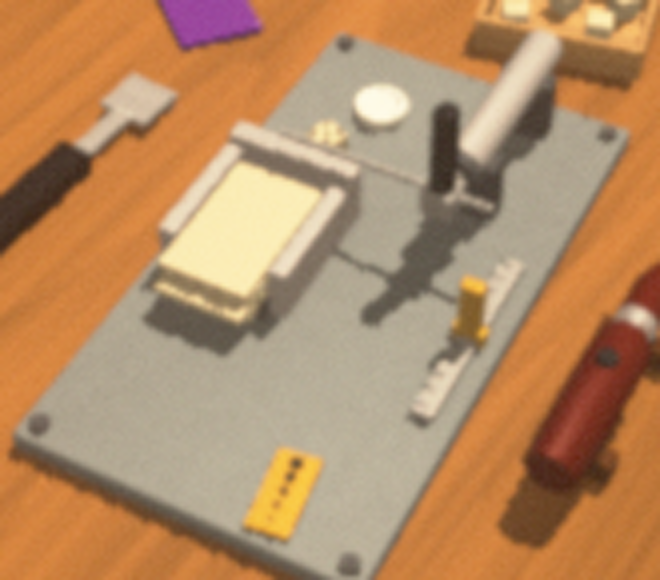

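Top crop: deck corners at about (25,102), (690,22), (752,390) and (65,475). The brass top is near (396,60), the post top near (310,118) and the blanks' ragged right edge near (540–555). In the scene crop the deck corners are (340,37), (628,133) and (17,437), and the brass top is at (473,280).

```bash
cat > h.py <<'E'
import numpy as np,cv2
from plant import manip
from scipy.optimize import least_squares
np.set_printoptions(precision=4,suppress=True)
def proj(n,P):
    c=manip.calibration(n);T=np.linalg.inv(c["cam_to_world"]);p=np.atleast_2d(P)@T[:3,:3].T+T[:3,3]
    s=np.c_[p[:,0],-p[:,1]]/-p[:,2:];s=s*(1+c["k1"]*(s**2).sum(1,keepdims=True))
    return s*[c["fx"],c["fy"]]+[c["cx"],c["cy"]]
def cast(n,uv,z):
    c=manip.calibration(n);d=(np.array(uv)-[c["cx"],c["cy"]])/[c["fx"],c["fy"]];s=d.copy()
    for _ in range(20): s=d/(1+c["k1"]*(s@s))
    M=c["cam_to_world"];r=M[:3,:3]@[s[0],-s[1],-1];o=M[:3,3];return o+r*(z-o[2])/r[2]
tc=lambda u,v:((u+.5)/5-.5+212,(v+.5)/5-.5+178)
sc=lambda u,v:((u+.5)/4-.5+195,(v+.5)/4-.5+185)
def j2w(q,P):
    c,s=np.cos(q[2]),np.sin(q[2]);P=np.atleast_2d(P);return np.c_[q[0]+c*P[:,0]-s*P[:,1],q[1]+s*P[:,0]+c*P[:,1],P[:,2]]
def w2j(q,P):
    c,s=np.cos(q[2]),np.sin(q[2]);d=np.array(P[:2])-q[:2];return np.array([c*d[0]+s*d[1],-s*d[0]+c*d[1],P[2]])
E
python3 - <<'E'
from h import *
for n,b in(("top",(205,170,375,285)),("scene",(190,180,365,335))):
    im=cv2.imread(f"pics/{n}0.png");h=cv2.cvtColor(im,cv2.COLOR_BGR2HSV)
    m=(h[...,1]<70).astype(np.uint8)*255;k=np.zeros_like(m);k[b[1]:b[3],b[0]:b[2]]=1;m*=k
    m=cv2.morphologyEx(m,cv2.MORPH_OPEN,np.ones((3,3)));cs=max(cv2.findContours(m,0,1)[0],key=cv2.contourArea)
    print(n,cv2.approxPolyDP(cv2.convexHull(cs),4,True)[:,0].tolist())
J=np.array([[105,200,12],[105,-130,12],[-80,-130,12],[-80,200,12]])/1e3
T=np.array([tc(25,102),tc(690,22),tc(752,390),tc(65,475)])
S=np.array([sc(628,133),sc(17,437),sc(340,37)])
ft=lambda q:(proj("top",j2w(q,J))-T).ravel()
fs=lambda q:(proj("scene",j2w(q,J[[0,2,3]]))-S).ravel()
for f in(ft,fs,lambda q:np.r_[ft(q),fs(q)]):
    r=least_squares(f,[.55,0,.1]);print(r.x,np.degrees(r.x[2]),"res",r.fun)
q=r.x;np.save("q.npy",q)
for nm,n,uv,z in[("brass","top",tc(396,58),.054),("brass","scene",sc(473,280),.054),("posttop","top",tc(310,118),.115),("posttop","scene",sc(447,106),.115),("pl4 right","top",tc(530,312),.042),("pl right ext","top",tc(553,312),.032),("pl4 left","top",tc(356,335),.042),("p4R","scene",sc(205,290),.042),("pm","scene",sc(200,315),.032)]:
    print(nm,n,w2j(q,cast(n,uv,z))*1e3)
print("post world",j2w(q,[[.05,.065,.098],[-.035,-.02,.03]]))
E
```

```text
top [[350, 184], [361, 255], [225, 272], [218, 198]]
scene [[350, 218], [284, 333], [200, 295], [254, 217], [279, 195], [332, 194]]
[ 0.5297 -0.0453  0.1221] 6.998403936847742 res [-0.3553 -0.3053  0.5956 -0.4946  0.1503  0.1707 -0.3741  0.5398]
[ 0.5338 -0.0452  0.1331] 7.627250443026331 res [ 1.3454 -0.5216 -0.8101  0.8201 -0.3831 -1.2102]
[ 0.5314 -0.0452  0.1257] 7.204333444346436 res [-0.5118 -0.6628  0.3424 -1.3081  0.1656 -0.7273 -0.2595  0.126   0.9022
 -0.5353 -1.99   -0.2161 -0.5332 -1.5551]
brass top [90.8145 19.9216 54.    ]
brass scene [85.9665 23.5447 54.    ]
posttop top [ 52.1876  65.6614 115.    ]
posttop scene [ 48.608   68.0711 115.    ]
pl4 right top [-35.2845 -26.3389  42.    ]
pl right ext top [-35.1105 -38.133   32.    ]
pl4 left top [-35.5827  55.4844  42.    ]
p4R scene [-30.4275 -32.2335  42.    ]
pm scene [-29.3064 -39.8159  32.    ]
post world [[ 0.5728  0.0256  0.098 ]
 [ 0.4992 -0.0694  0.03  ]]
```

```bash
cat >> h.py <<'E'
from scipy.spatial.transform import Rotation as R
def rel(jp,q=None):
    "cm shift in tool axes to jig point jp for the TCP, and rotvec deg for jaws along jig y (tool x = -jig y), tool down"
    q=np.load("q.npy") if q is None else q
    s=manip.state();w=s["tool_rot"];A=R.from_quat([w[1],w[2],w[3],w[0]]);c,n=np.cos(q[2]),np.sin(q[2])
    B=R.from_matrix(np.array([[n,-c,0],[-c,-n,0],[0,0,-1.]]))
    print("t",s["time"],"tcp jig mm",w2j(q,s["tool_pos"])*1e3,"F",s["contact_force"],"w",s["gripper_width"])
    print("cm",A.inv().apply(j2w(q,[jp])[0]-s["tool_pos"])*100,"rot",np.degrees((A.inv()*B).as_rotvec()))
E
python3 -c "
from h import *
rel([-.035,-.085,.15]);rel([-.035,-.085,.040])"
```

```text
t 0.1 tcp jig mm [-438.6286 -507.4211  230.6827] F [-0.5807 -0.1109 -0.8321] w 1.0015853410432451
cm [-36.4989 -45.6085   8.1457] rot [-0.0043  0.1077  7.6236]
t 0.1 tcp jig mm [-438.6286 -507.4211  230.6827] F [-0.5807 -0.1109 -0.8321] w 1.0015853410432451
cm [-36.4783 -45.6063  19.1457] rot [-0.0043  0.1077  7.6236]
```

```bash
python3 -m pendant '{"linear":[[-2.4,-3,0],[-4.8,-6,0],[-7.2,-9,0.5],[-9.6,-12,1],[-12,-15,1.5],[-14.4,-18,2],[-16.8,-21,2.5],[-19.2,-24,3],[-21.6,-27,3.5],[-24,-30,4]],"rotation":[[0,0,1],[0,0,2],[0,0,3],[0,0,4],[0,0,5],[0,0,6],[0,0,7],[0,0,7.6],[0,0,7.6],[0,0,7.6]],"grip":[1,1,1,1,1,1,1,1,1,1]}'
python3 -c "
from h import *
rel([-.035,-.085,.05])"
```

```text
time: 0.93
tool_pos: [0.389, -0.2935, 0.1912]
tool_rot: [-0.0, 0.75, -0.661, -0.0]
contact_force: [0.9, 0.2, -0.6]
gripper_width: 0.002
t 0.9333 tcp jig mm [-172.3596 -228.4993  191.1858] F [ 0.8731  0.1661 -0.5998] w 0.0018481429911437366
cm [-14.3453 -13.739   14.1202] rot [0.0094 0.0156 0.003 ]
```

```bash
python3 -m pendant '{"linear":[[-2,-2,0],[-4.5,-4.5,0],[-7,-7,0],[-9.5,-9.5,1],[-12,-12,3],[-14.3,-13.7,6],[-14.3,-13.7,9],[-14.3,-13.7,12],[-14.3,-13.7,13.5],[-14.3,-13.7,14.1]],"rotation":[[0,0,0],[0,0,0],[0,0,0],[0,0,0],[0,0,0],[0,0,0],[0,0,0],[0,0,0],[0,0,0],[0,0,0]],"grip":[1,1,1,1,1,1,1,1,1,1]}'
python3 - <<'E'
from h import *
rel([-.035,-.085,.04])
for n in("scene","top"):cv2.imwrite(f"pics/{n}1.png",manip.grab_frame(n)[:,:,::-1])
a=cv2.resize(cv2.imread("pics/scene1.png")[200:340,195:335],None,fx=4,fy=4,interpolation=2)
cv2.imwrite("pics/s1c.png",a)
E
```

```text
time: 1.77
tool_pos: [0.5036, -0.1347, 0.0466]
tool_rot: [0.001, 0.75, -0.661, -0.004]
contact_force: [-0.8, -0.7, -0.1]
gripper_width: -0.002
t 1.7667 tcp jig mm [-38.7577 -85.3481  46.6067] F [-0.7539 -0.7402 -0.1448] w -0.002126165361153016
cm [-0.0319 -0.38    0.6584] rot [0.3658 0.2143 0.0627]
```

View pics/s1c.png

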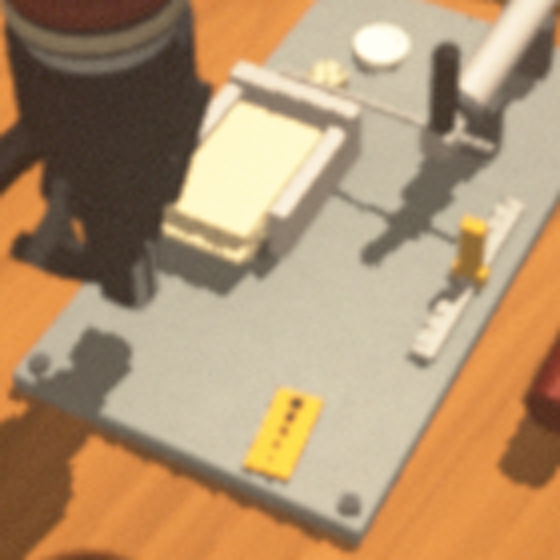

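```bash
python3 -m pendant '{"linear":[[0,0,0.5],[0,0,1],[-0.5,0,1],[-1.0,0,1],[-1.5,0,1],[-2.0,0,1],[-2.5,0,1],[-3,0,1],[-3.4,0,1],[-3.7,0,1]],"rotation":[[0,0,0],[0,0,0],[0,0,0],[0,0,0],[0,0,0],[0,0,0],[0,0,0],[0,0,0],[0,0,0],[0,0,0]],"grip":[1,1,1,1,1,1,1,1,1,1]}'
python3 -c "
from h import *
rel([-.035,-.036,.04])"
```

```text
time: 2.7
tool_pos: [0.5017, -0.099, 0.0409]
tool_rot: [-0.0, 0.75, -0.661, 0.0]
contact_force: [0.4, -0.2, -0.3]
gripper_width: 0.003
t 2.7 tcp jig mm [-36.1688 -49.6208  40.8648] F [ 0.4429 -0.2434 -0.3017] w 0.002626302953466678
cm [-1.362  -0.118   0.0865] rot [-0.0046  0.0005  0.0483]
```

```bash
python3 -m pendant '{"linear":[[-0.1,0,0],[-0.2,0,0],[-0.3,0,0],[-0.4,0,0],[-0.5,0,0],[-0.6,0,0],[-0.7,0,0],[-0.8,0,0],[-0.9,0,0],[-1.0,0,0]],"rotation":[[0,0,0],[0,0,0],[0,0,0],[0,0,0],[0,0,0],[0,0,0],[0,0,0],[0,0,0],[0,0,0],[0,0,0]],"grip":[1,1,1,1,1,1,1,1,1,1]}'
python3 -c "
from h import *
rel([-.035,-.036,.04])"
```

```text
time: 3.53
tool_pos: [0.5005, -0.0896, 0.0408]
tool_rot: [-0.0, 0.75, -0.661, -0.0]
contact_force: [0.1, -0.4, 0.9]
gripper_width: 0.002
t 3.5333 tcp jig mm [-36.1841 -40.1574  40.8084] F [ 0.0657 -0.3762  0.8755] w 0.00158828757360806
cm [-0.4157 -0.1186  0.0808] rot [-0.0002  0.0011  0.0208]
```

```bash
python3 -m pendant '{"linear":[[-0.1,0,0],[-0.15,0,0],[-0.2,0,0],[-0.25,0,0],[-0.3,0,0],[-0.35,0,0],[-0.4,0,0],[-0.45,0,0],[-0.5,0,0],[-0.5,0,0]],"rotation":[[0,0,0],[0,0,0],[0,0,0],[0,0,0],[0,0,0],[0,0,0],[0,0,0],[0,0,0],[0,0,0],[0,0,0]],"grip":[1,1,1,1,1,1,1,1,1,1]}'
python3 - <<'E'
from h import *
rel([-.035,-.036,.04])
a=[manip.grab_frame(n)[:,:,::-1] for n in("top","scene")]
t=cv2.resize(a[0][210:270,260:340],None,fx=5,fy=5,interpolation=2);s=cv2.resize(a[1][210:270,220:300],None,fx=5,fy=5,interpolation=2)
cv2.imwrite("pics/c2.png",np.hstack([t,s]))
E
```

```text
time: 4.37
tool_pos: [0.4999, -0.0846, 0.0408]
tool_rot: [-0.0, 0.75, -0.661, -0.0]
contact_force: [-1.1, 0.5, -0.1]
gripper_width: -0.0
t 4.3667 tcp jig mm [-36.1977 -35.1556  40.7966] F [-1.137   0.4533 -0.1101] w -2.6107867289816085e-05
cm [ 0.0845 -0.1197  0.0796] rot [0.0024 0.0033 0.0295]
```

View pics/c2.png

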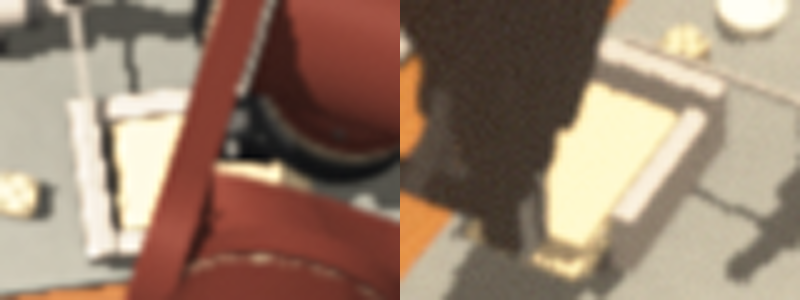

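The gap at the stop is still open (top crop x 90–110) and no force shows yet. I'll keep pushing in small steps.

```bash
python3 -m pendant '{"linear":[[-0.07,0,0],[-0.14,0,0],[-0.21,0,0],[-0.28,0,0],[-0.35,0,0],[-0.42,0,0],[-0.48,0,0],[-0.54,0,0],[-0.6,0,0],[-0.6,0,0]],"rotation":[[0,0,0],[0,0,0],[0,0,0],[0,0,0],[0,0,0],[0,0,0],[0,0,0],[0,0,0],[0,0,0],[0,0,0]],"grip":[1,1,1,1,1,1,1,1,1,1]}'
```

```text
time: 5.3
tool_pos: [0.4991, -0.0786, 0.0408]
tool_rot: [-0.0, 0.75, -0.661, -0.0]
contact_force: [0.3, -0.4, -0.2]
gripper_width: 0.004
```

```bash
python3 -m pendant '{"linear":[[-0.05,0,0],[-0.1,0,0],[-0.15,0,0],[-0.2,0,0],[-0.25,0,0],[-0.3,0,0],[-0.35,0,0],[-0.4,0,0],[-0.4,0,0],[-0.4,0,0]],"rotation":[[0,0,0],[0,0,0],[0,0,0],[0,0,0],[0,0,0],[0,0,0],[0,0,0],[0,0,0],[0,0,0],[0,0,0]],"grip":[1,1,1,1,1,1,1,1,1,1]}'
python3 -c "
from h import *
rel([-.035,-.036,.04])"
```

```text
time: 6.13
tool_pos: [0.4986, -0.0747, 0.0408]
tool_rot: [-0.0, 0.75, -0.661, -0.0]
contact_force: [0.6, -1.2, 0.4]
gripper_width: -0.0
t 6.1333 tcp jig mm [-36.2149 -25.1779  40.7876] F [ 0.6455 -1.1804  0.4233] w -0.0004951870477899495
cm [ 1.0823 -0.121   0.0787] rot [0.0042 0.0052 0.0263]
```

```bash
python3 - <<'E'
from h import *
a=[manip.grab_frame(n)[:,:,::-1] for n in("top","scene")]
t=cv2.resize(a[0][210:270,260:340],None,fx=5,fy=5,interpolation=2);s=cv2.resize(a[1][210:270,220:300],None,fx=5,fy=5,interpolation=2)
cv2.imwrite("pics/c3.png",np.hstack([t,s]))
E
```

```text
(no output)
```

View pics/c3.png

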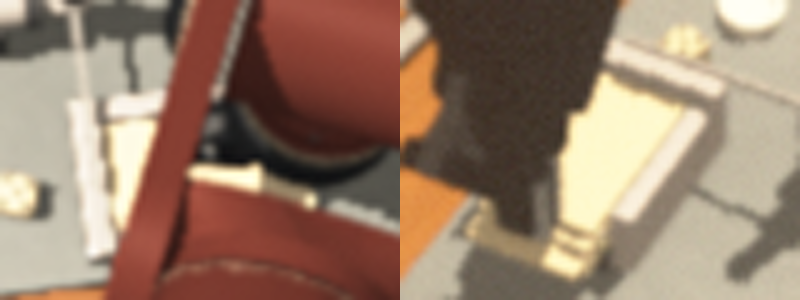

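The finger seems to stand over protruding lower blanks, since a strip shows beneath it. I'll check this numerically.

```bash
python3 - <<'E'
from h import *
q=np.load("q.npy");s=manip.state();p=s["tool_pos"];print(p)
for z in(.019,.027,.032,.037):
  print("tip centre z",z,(proj("scene",[[p[0],p[1],z]])-[220,210])*5+[400,0])
  for y in(-.02,-.03,-.04):print("  pl edge y",y,((proj("scene",j2w(q,[[-.06,y,z],[-.01,y,z]]))-[220,210])*5+[400,0]).ravel())
print("bed end z22 y-15",((proj("scene",j2w(q,[[-.0615,-.015,.022],[-.0085,-.015,.022]]))-[220,210])*5+[400,0]).ravel())
E
```

```text
[ 0.4986 -0.0747  0.0408]
tip centre z 0.019 [[528.9771 257.0899]]
  pl edge y -0.02 [484.6994 227.4684 592.9575 271.4926]
  pl edge y -0.03 [471.4375 244.2385 580.2835 288.911 ]
  pl edge y -0.04 [457.9728 261.2648 567.4125 306.6003]
tip centre z 0.027 [[527.9167 243.7796]]
  pl edge y -0.02 [483.3806 214.1447 592.2899 258.1957]
  pl edge y -0.03 [470.0272 230.9167 579.5315 275.6201]
  pl edge y -0.04 [456.4685 247.9464 566.5735 293.3172]
tip centre z 0.032 [[527.2471 235.3767]]
  pl edge y -0.02 [482.548  205.7344 591.8684 249.8008]
  pl edge y -0.03 [469.1368 222.507  579.0565 267.2284]
  pl edge y -0.04 [455.5186 239.5382 566.0436 284.9298]
tip centre z 0.037 [[526.5722 226.9083]]
  pl edge y -0.02 [481.7088 197.2593 591.4434 241.3401]
  pl edge y -0.03 [468.2394 214.032  578.5778 258.7705]
  pl edge y -0.04 [454.5611 231.0642 565.5094 276.4756]
bed end z22 y-15 [487.5935 212.9131 602.2956 259.2516]
```

```bash
python3 - <<'E'
from h import *
q=np.load("q.npy")
for z in(.02,.025,.03,.035,.04):
  print(z,((proj("scene",j2w(q,[[-.0387+a,-.0853+b,z] for a in(-.011,.011) for b in(-.0145,.0145)]))-[195,200])*4).round().tolist())
f=manip.grab_frame("scene")[:,:,::-1];cv2.imwrite("pics/c4.png",cv2.resize(f[228:278,215:285],None,fx=11,fy=11,interpolation=cv2.INTER_CUBIC))
E
```

```text
0.02 [[97.0, 342.0], [130.0, 299.0], [136.0, 359.0], [169.0, 315.0]]
0.025 [[96.0, 335.0], [129.0, 292.0], [135.0, 353.0], [168.0, 309.0]]
0.03 [[95.0, 328.0], [128.0, 285.0], [135.0, 346.0], [168.0, 302.0]]
0.035 [[94.0, 322.0], [128.0, 279.0], [134.0, 339.0], [167.0, 295.0]]
0.04 [[92.0, 315.0], [127.0, 272.0], [133.0, 332.0], [166.0, 289.0]]
```

View pics/c4.png

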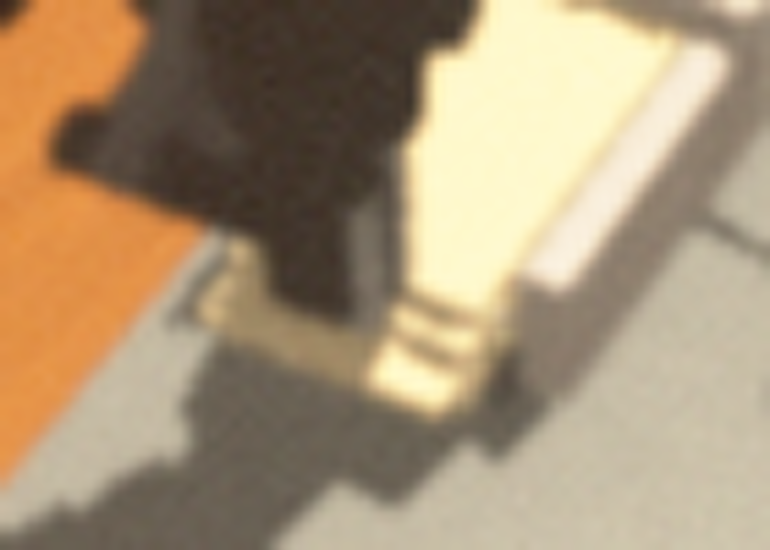

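The view confirms it: the finger tip stands above the lowest blank or blanks, and a protruding strip shows beneath it. So the tips are higher than the model says, and I've only pushed the upper blanks. I'll back off, go lower and feel for the deck.

```bash
python3 -m pendant '{"linear":[[1,0,0],[2,0,0],[3,0,0],[4,0,0],[5,0,0],[5.3,0,0],[5.3,0,0.2],[5.3,0,0.4],[5.3,0,0.6],[5.3,0,0.6]],"rotation":[[0,0,0],[0,0,0],[0,0,0],[0,0,0],[0,0,0],[0,0,0],[0,0,0],[0,0,0],[0,0,0],[0,0,0]],"grip":[1,1,1,1,1,1,1,1,1,1]}'
python3 - <<'E'
from h import *
rel([-.035,-.036,.04])
f=manip.grab_frame("scene")[:,:,::-1];cv2.imwrite("pics/c5.png",cv2.resize(f[215:290,205:305],None,fx=8,fy=8,interpolation=cv2.INTER_CUBIC))
E
```

```text
time: 7.12
tool_pos: [0.5047, -0.1268, 0.034]
tool_rot: [0.0, 0.75, -0.661, -0.001]
contact_force: [-0.6, -0.1, 0.0]
gripper_width: -0.002
t 7.1167 tcp jig mm [-36.6898 -77.6007  34.0063] F [-0.5516 -0.0515  0.048 ] w -0.0021900620261154904
cm [-4.1604 -0.1718 -0.5961] rot [0.0701 0.0473 0.0489]
```

View pics/c5.png

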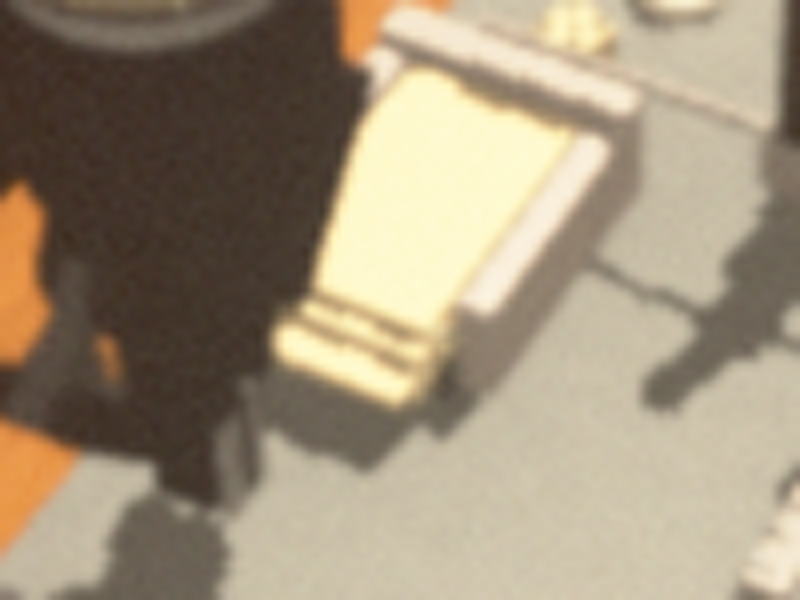

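```bash
python3 - <<'E'
from h import *
q=np.load("q.npy")
for u in[(165,485),(215,510),(260,475)]:
  uv=((u[0]+.5)/8-.5+205,(u[1]+.5)/8-.5+215)
  print(u,[(w2j(q,cast("scene",uv,z))[:2]*1e3).round().tolist() for z in(.012,.016,.02,.024,.028)])
E
```

```text
(165, 485) [[-57.0, -69.0], [-55.0, -71.0], [-53.0, -74.0], [-51.0, -76.0], [-49.0, -79.0]]
(215, 510) [[-42.0, -70.0], [-40.0, -72.0], [-38.0, -75.0], [-36.0, -77.0], [-34.0, -80.0]]
(260, 475) [[-38.0, -56.0], [-36.0, -58.0], [-34.0, -61.0], [-32.0, -63.0], [-30.0, -66.0]]
```

```bash
python3 -m pendant '{"linear":[[0,0,0.05],[0,0,0.1],[0,0,0.15],[0,0,0.2],[0,0,0.2],[0,0,0.2],[0,0,0.2],[0,0,0.2],[0,0,0.2],[0,0,0.2]],"rotation":[[0,0,0],[0,0,0],[0,0,0],[0,0,0],[0,0,0],[0,0,0],[0,0,0],[0,0,0],[0,0,0],[0,0,0]],"grip":[1,1,1,1,1,1,1,1,1,1]}'
```

```text
time: 8.0
tool_pos: [0.5053, -0.1274, 0.0328]
tool_rot: [-0.0, 0.75, -0.661, 0.0]
contact_force: [0.0, 0.2, -0.7]
gripper_width: 0.001
```

```bash
python3 -m pendant '{"linear":[[0,0,0.1],[0,0,0.2],[0,0,0.3],[0,0,0.3],[0,0,0.3],[0,0,0.3],[0,0,0.3],[0,0,0.3],[0,0,0.3],[0,0,0.3]],"rotation":[[0,0,0],[0,0,0],[0,0,0],[0,0,0],[0,0,0],[0,0,0],[0,0,0],[0,0,0],[0,0,0],[0,0,0]],"grip":[1,1,1,1,1,1,1,1,1,1]}'
```

```text
time: 8.83
tool_pos: [0.5053, -0.1273, 0.0298]
tool_rot: [-0.0, 0.75, -0.661, -0.0]
contact_force: [-0.2, -0.0, -0.7]
gripper_width: 0.005
```

The nominal tip is now 4 mm below the deck surface with no contact, so the real tips are shorter than stated. I'll keep feeling downward.

```bash
python3 -m pendant '{"linear":[[0,0,0.05],[0,0,0.1],[0,0,0.15],[0,0,0.2],[0,0,0.25],[0,0,0.3],[0,0,0.35],[0,0,0.4],[0,0,0.4],[0,0,0.4]],"rotation":[[0,0,0],[0,0,0],[0,0,0],[0,0,0],[0,0,0],[0,0,0],[0,0,0],[0,0,0],[0,0,0],[0,0,0]],"grip":[1,1,1,1,1,1,1,1,1,1]}'
```

```text
time: 9.67
tool_pos: [0.5053, -0.1273, 0.0258]
tool_rot: [0.0, 0.75, -0.661, -0.0]
contact_force: [0.3, -0.1, 0.5]
gripper_width: -0.002
```

```bash
python3 - <<'E'
from h import *
q=np.load("q.npy")
a=[manip.grab_frame(n)[:,:,::-1] for n in("scene","top")]
s=cv2.resize(a[0][220:300,205:285],None,fx=5,fy=5,interpolation=2);t=cv2.resize(a[1][200:280,265:345],None,fx=5,fy=5,interpolation=2)
cv2.imwrite("pics/c6.png",np.hstack([s,t]))
E
```

```text
(no output)
```

View pics/c6.png

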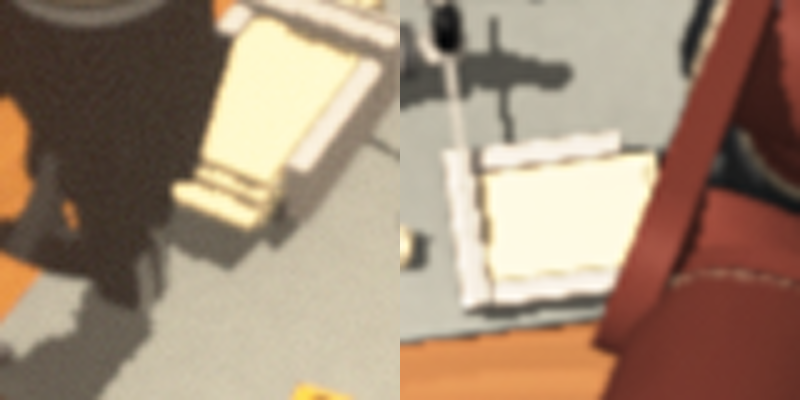

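```bash
python3 -m pendant '{"linear":[[0,0,0.06],[0,0,0.12],[0,0,0.18],[0,0,0.24],[0,0,0.3],[0,0,0.36],[0,0,0.42],[0,0,0.5],[0,0,0.5],[0,0,0.5]],"rotation":[[0,0,0],[0,0,0],[0,0,0],[0,0,0],[0,0,0],[0,0,0],[0,0,0],[0,0,0],[0,0,0],[0,0,0]],"grip":[1,1,1,1,1,1,1,1,1,1]}'
```

```text
time: 10.6
tool_pos: [0.5053, -0.1273, 0.0207]
tool_rot: [0.0, 0.75, -0.661, -0.0]
contact_force: [-0.1, -0.3, -0.5]
gripper_width: 0.003
```

```bash
python3 -m pendant '{"linear":[[0,0,0.05],[0,0,0.1],[0,0,0.15],[0,0,0.2],[0,0,0.25],[0,0,0.3],[0,0,0.35],[0,0,0.4],[0,0,0.4],[0,0,0.4]],"rotation":[[0,0,0],[0,0,0],[0,0,0],[0,0,0],[0,0,0],[0,0,0],[0,0,0],[0,0,0],[0,0,0],[0,0,0]],"grip":[1,1,1,1,1,1,1,1,1,1]}'
python3 - <<'E'
from h import *
rel([-.035,-.036,.02])
a=manip.grab_frame("scene")[:,:,::-1].copy();cv2.imwrite("pics/scene7.png",a)
# dark gripper lowest point in region (no viewing)
g=cv2.cvtColor(a,cv2.COLOR_BGR2HSV);b=a[255:295,218:245].max(2);
for r in range(0,40,2):print(255+r,b[r].tolist())
E
```

```text
time: 11.43
tool_pos: [0.5053, -0.1273, 0.0167]
tool_rot: [0.0, 0.75, -0.661, -0.0]
contact_force: [0.1, 0.4, -1.3]
gripper_width: -0.002
t 11.4333 tcp jig mm [-36.1997 -78.2353  16.7458] F [ 0.1401  0.4059 -1.2932] w -0.0016150798413965075
cm [-4.2235 -0.1217 -0.3252] rot [0.0056 0.0032 0.0237]
255 [72, 66, 64, 66, 63, 64, 64, 60, 64, 64, 64, 68, 69, 66, 64, 62, 64, 66, 63, 64, 63, 66, 67, 67, 67, 70, 90]
257 [69, 66, 65, 65, 63, 66, 63, 65, 66, 68, 65, 67, 67, 67, 61, 67, 63, 65, 67, 67, 68, 67, 71, 67, 69, 96, 145]
259 [68, 66, 65, 63, 64, 64, 65, 63, 67, 62, 66, 66, 66, 66, 67, 64, 65, 67, 68, 70, 67, 69, 79, 92, 110, 187, 247]
261 [66, 66, 65, 62, 64, 63, 65, 66, 59, 64, 62, 66, 64, 64, 65, 65, 62, 66, 67, 65, 66, 72, 100, 120, 128, 158, 205]
263 [87, 87, 75, 64, 65, 60, 64, 64, 63, 66, 64, 60, 67, 67, 68, 67, 65, 65, 66, 64, 69, 76, 92, 104, 109, 109, 111]
265 [139, 164, 116, 76, 66, 65, 62, 66, 68, 62, 66, 64, 65, 67, 65, 70, 63, 63, 66, 67, 69, 76, 94, 102, 105, 105, 106]
267 [96, 125, 118, 87, 70, 61, 63, 67, 67, 67, 60, 61, 68, 65, 63, 63, 64, 62, 69, 67, 68, 90, 100, 107, 
[... 1020 characters left out ...]
03]
285 [154, 144, 138, 118, 105, 107, 107, 110, 106, 104, 105, 102, 95, 92, 98, 110, 117, 121, 137, 172, 194, 201, 205, 204, 205, 203, 204]
287 [106, 106, 107, 104, 105, 105, 105, 106, 108, 104, 107, 108, 105, 109, 108, 113, 137, 169, 189, 200, 200, 204, 202, 201, 201, 202, 203]
289 [105, 102, 104, 106, 106, 106, 106, 106, 105, 103, 102, 104, 109, 109, 112, 142, 183, 197, 203, 201, 204, 205, 205, 203, 204, 202, 204]
291 [103, 106, 104, 102, 104, 104, 107, 108, 106, 105, 106, 107, 113, 136, 168, 191, 201, 203, 202, 200, 201, 203, 204, 202, 202, 203, 202]
293 [105, 105, 104, 101, 105, 107, 105, 106, 105, 106, 114, 136, 170, 191, 203, 202, 201, 204, 201, 203, 201, 206, 206, 206, 204, 204, 204]
```

Casting the tip corner puts the tip at z ≈ 0.019, low enough for blank 1. Pushing again.

```bash
python3 -m pendant '{"linear":[[-0.4,0,0],[-0.8,0,0],[-1.2,0,0],[-1.6,0,0],[-2,0,0],[-2.4,0,0],[-2.8,0,0],[-3.1,0,0],[-3.3,0,0],[-3.4,0,0]],"rotation":[[0,0,0],[0,0,0],[0,0,0],[0,0,0],[0,0,0],[0,0,0],[0,0,0],[0,0,0],[0,0,0],[0,0,0]],"grip":[1,1,1,1,1,1,1,1,1,1]}'
```

```text
time: 12.32
tool_pos: [0.501, -0.0934, 0.0168]
tool_rot: [0.0, 0.75, -0.661, 0.0]
contact_force: [-0.1, -0.8, 0.1]
gripper_width: 0.0
```

```bash
python3 -m pendant '{"linear":[[-0.1,0,0],[-0.2,0,0],[-0.3,0,0],[-0.4,0,0],[-0.5,0,0],[-0.6,0,0],[-0.7,0,0],[-0.8,0,0],[-0.9,0,0],[-1.0,0,0]],"rotation":[[0,0,0],[0,0,0],[0,0,0],[0,0,0],[0,0,0],[0,0,0],[0,0,0],[0,0,0],[0,0,0],[0,0,0]],"grip":[1,1,1,1,1,1,1,1,1,1]}'
```

```text
time: 13.15
tool_pos: [0.4998, -0.0837, 0.0168]
tool_rot: [0.0, 0.75, -0.661, 0.0]
contact_force: [0.3, -0.8, 0.3]
gripper_width: -0.0
```

```bash
python3 -m pendant '{"linear":[[-0.05,0,0],[-0.1,0,0],[-0.15,0,0],[-0.2,0,0],[-0.25,0,0],[-0.3,0,0],[-0.35,0,0],[-0.4,0,0],[-0.4,0,0],[-0.4,0,0]],"rotation":[[0,0,0],[0,0,0],[0,0,0],[0,0,0],[0,0,0],[0,0,0],[0,0,0],[0,0,0],[0,0,0],[0,0,0]],"grip":[1,1,1,1,1,1,1,1,1,1]}'
python3 -c "
from h import *
rel([-.035,-.03,.02])"
```

```text
time: 13.98
tool_pos: [0.4997, -0.0816, 0.0173]
tool_rot: [0.001, 0.75, -0.661, 0.002]
contact_force: [-0.8, -8.6, -0.3]
gripper_width: -0.0
t 13.9833 tcp jig mm [-35.9787 -32.1538  17.3342] F [-0.8365 -8.6199 -0.3149] w -0.0002915068104846524
cm [-0.2142 -0.0982 -0.2674] rot [-0.0239 -0.2305  0.0526]
```

Contact at 8.6 N, so something is against the stop. I'll back off and check the edges.

```bash
python3 -m pendant '{"linear":[[0.5,0,0],[1,0,0],[2,0,0],[3,0,0],[4,0,0],[5,0,0],[6,0,0],[6.5,0,0],[6.5,0,0],[6.5,0,0]],"rotation":[[0,0,0],[0,0,0],[0,0,0],[0,0,0],[0,0,0],[0,0,0],[0,0,0],[0,0,0],[0,0,0],[0,0,0]],"grip":[1,1,1,1,1,1,1,1,1,1]}'
python3 - <<'E'
from h import *
rel([-.035,-.03,.02])
a=[manip.grab_frame(n)[:,:,::-1] for n in("scene","top")]
cv2.imwrite("pics/scene8.png",a[0]);cv2.imwrite("pics/top8.png",a[1])
s=cv2.resize(a[0][205:275,235:285],None,fx=8,fy=8,interpolation=2);t=cv2.resize(a[1][220:270,270:320],None,fx=8,fy=8,interpolation=2)
t=np.vstack([t,np.zeros((160,400,3),np.uint8)]);cv2.imwrite("pics/c8.png",np.hstack([s,t]))
E
```

```text
time: 14.82
tool_pos: [0.5074, -0.1445, 0.0167]
tool_rot: [-0.0, 0.75, -0.661, -0.0]
contact_force: [-0.5, 0.4, -0.4]
gripper_width: -0.002
t 14.8167 tcp jig mm [-36.2321 -95.5441  16.741 ] F [-0.4564  0.3739 -0.4446] w -0.0017243119230330064
cm [-6.5546 -0.1202 -0.3232] rot [ 0.0072  0.0234 -0.0259]
```

View pics/c8.png

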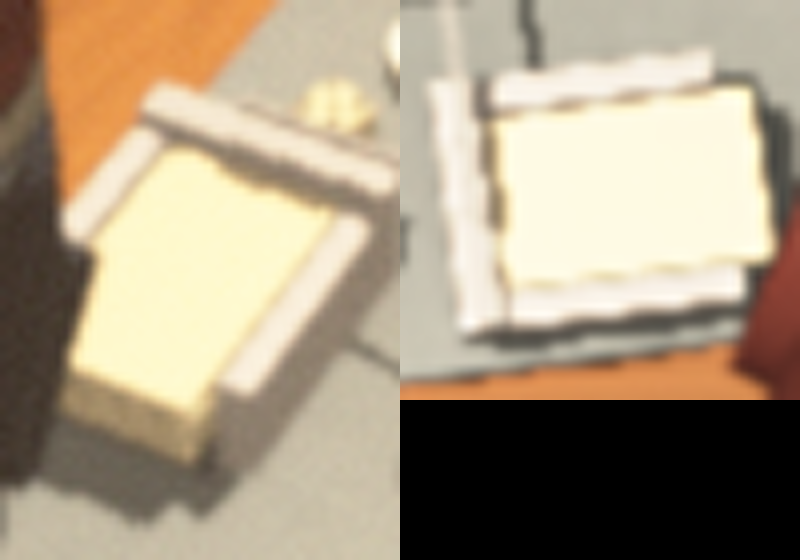

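The right edges look aligned in one straight face. Now I'll measure flushness against the rail ends and the stop.

```bash
python3 - <<'E'
from h import *
q=np.load("q.npy")
T=lambda u,v:((u-400+.5)/8-.5+270,(v+.5)/8-.5+220)
for n,u,v,z in[("p4 far",753,90,.042),("p4 near",775,260,.042),("rail far end",712,62,.044),("rail near end",745,285,.044),("stop far",468,90,.049),("stop near",503,315,.049),("p4 left far",497,118,.042),("p4 left near",510,285,.042)]:
  print(n,w2j(q,cast("top",T(u,v),z))*1e3)
for z in(.042,.037,.032,.027,.022):print(z,[((proj("scene",j2w(q,[[x,y,z]]))-[235,205])*8+3.5).round()[0].tolist() for x in(-.06,-.01) for y in(-.02,-.026)])
g=cv2.imread("pics/scene8.png")
# V profile along vertical columns through the front face
for c in(246,250,254,258):print(c,g[250:266,c].max(1).tolist())
for r in range(252,264,1):print(r,g[r,254:266].max(1).tolist())
E
```

```text
p4 far [-12.5574 -20.398   42.    ]
p4 near [-63.0054 -19.5772  42.    ]
rail far end [-3.1344 -9.4962 44.    ]
rail near end [-69.3676  -9.7206  44.    ]
stop far [-3.1641 62.4019 49.    ]
stop near [-69.6376  60.9421  49.    ]
p4 left far [-11.1816  54.8716  42.    ]
p4 left near [-60.3219  57.5596  42.    ]
0.042 [[13.0, 345.0], [-0.0, 362.0], [189.0, 416.0], [177.0, 433.0]]
0.037 [[14.0, 359.0], [1.0, 375.0], [190.0, 430.0], [177.0, 446.0]]
0.032 [[16.0, 373.0], [3.0, 389.0], [190.0, 443.0], [178.0, 460.0]]
0.027 [[17.0, 386.0], [4.0, 402.0], [191.0, 457.0], [179.0, 473.0]]
0.022 [[18.0, 399.0], [6.0, 416.0], [192.0, 470.0], [180.0, 487.0]]
246 [253, 236, 188, 163, 160, 160, 163, 147, 117, 102, 107, 107, 103, 104, 107, 107]
250 [254, 254, 252, 223, 171, 159, 160, 159, 159, 137, 110, 105, 108, 105, 106, 106]
254 [254, 254, 254, 254, 247, 205, 159, 157, 161, 160, 151, 123, 105, 103, 107, 107]
258 [254, 254, 254, 254, 254, 250, 227, 204, 185, 171, 176, 178, 148, 112, 102, 106]
252 [254, 254, 254, 254, 254, 254, 253, 239, 230, 240, 246, 249]
253 [254, 254, 254, 254, 254, 253, 244, 209, 194, 206, 225, 238]
254 [247, 252, 253, 254, 254, 250, 228, 199, 169, 160, 174, 192]
255 [205, 224, 239, 250, 250, 240, 224, 196, 159, 144, 146, 149]
256 [159, 172, 194, 220, 227, 226, 206, 170, 149, 140, 145, 144]
257 [157, 160, 170, 183, 204, 205, 177, 153, 142, 140, 140, 142]
258 [161, 163, 165, 179, 185, 177, 158, 145, 140, 138, 144, 138]
259 [160, 161, 164, 173, 171, 164, 145, 128, 128, 135, 142, 140]
260 [151, 156, 161, 165, 176, 155, 126, 110, 124, 130, 140, 137]
261 [123, 137, 151, 162, 178, 149, 110, 98, 116, 133, 140, 139]
262 [105, 111, 119, 134, 148, 122, 93, 96, 118, 133, 136, 141]
263 [103, 105, 105, 109, 112, 101, 87, 90, 109, 119, 132, 142]
```

Flush confirmed: the blank edge reads y −20.0 with the rail ends at −9.6, and no bright ledge shows in the front face. Next I'll lift, open and go above the post. I'm aiming by the tip height actually observed, about level with the reported TCP.

```bash
python3 -m pendant '{"linear":[[0,0,-3.5],[0,0,-7],[0,0,-10.5],[0,0,-14],[-1,-0.5,-17],[-4,-2.5,-17],[-7.5,-4.5,-17],[-11,-6.5,-17],[-14,-8,-17],[-16,-8.6,-17]],"rotation":[[0,0,0],[0,0,0],[0,0,0],[0,0,0],[0,0,0],[0,0,0],[0,0,0],[0,0,0],[0,0,0],[0,0,0]],"grip":[1,1,0.5,0,0,0,0,0,0,0]}'
python3 -c "
from h import *
rel([.05,.065,.11])"
```

```text
time: 15.75
tool_pos: [0.5733, 0.0288, 0.1869]
tool_rot: [-0.001, 0.751, -0.66, -0.0]
contact_force: [-0.5, -0.3, 0.0]
gripper_width: 1.0
t 15.75 tcp jig mm [ 50.821   68.1402 186.8712] F [-0.521  -0.3112  0.0493] w 1.0000440909749835
cm [0.3206 0.0881 7.6868] rot [-0.0366  0.0513  0.1907]
```

```bash
python3 -m pendant '{"linear":[[0,0,1.5],[0,0,3],[0,0,4.5],[0,0,6],[0,0,7],[0,0,7.8],[0,0,8.4],[0,0,9],[0,0,9],[0,0,9]],"rotation":[[0,0,0],[0,0,0],[0,0,0],[0,0,0],[0,0,0],[0,0,0],[0,0,0],[0,0,0],[0,0,0],[0,0,0]],"grip":[0,0,0,0,0,0,0,0,0,0]}'
python3 - <<'E'
from h import *
rel([.05,.065,.08])
f=manip.grab_frame("scene")[:,:,::-1];cv2.imwrite("pics/c9.png",cv2.resize(f[150:260,240:360],None,fx=5,fy=5,interpolation=2))
E
```

```text
time: 16.58
tool_pos: [0.5728, 0.0253, 0.097]
tool_rot: [-0.0, 0.75, -0.661, 0.0]
contact_force: [0.2, 0.7, -0.2]
gripper_width: 0.999
t 16.5833 tcp jig mm [49.896  64.742  96.9551] F [ 0.2019  0.6501 -0.1607] w 0.9990376548741853
cm [-0.0257 -0.0101  1.6955] rot [-0.0097  0.0018  0.0179]
```

View pics/c9.png

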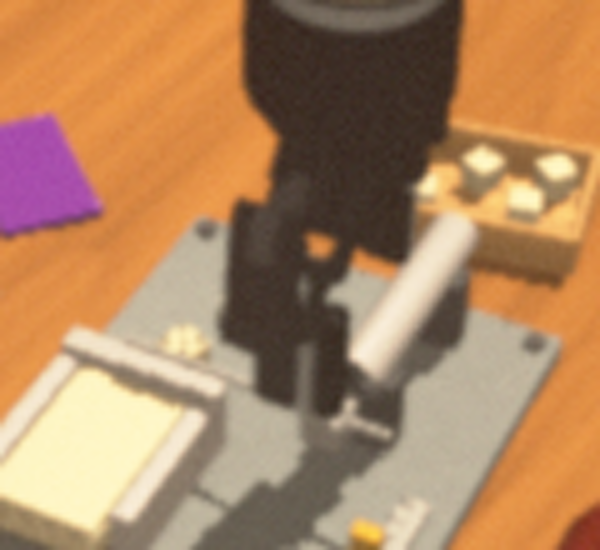

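The post is at (330,310–410) in the crop, with the open right finger in front of it at (285,270–405). The post is between the jaws. I'll check the tip height numerically.

```bash
python3 - <<'E'
from h import *
q=np.load("q.npy")
for z in(.06,.07,.08,.09,.1):print(z,[((proj("scene",j2w(q,[[x,y,z]]))-[240,150])*5+2).round()[0].tolist() for x in(.039,.061) for y in(.008,.023)])
print("post top/btm",((proj("scene",j2w(q,[[.05,.065,z] for z in(.115,.063)]))-[240,150])*5+2).round().tolist())
E
```

```text
0.06 [[239.0, 499.0], [256.0, 474.0], [290.0, 519.0], [308.0, 493.0]]
0.07 [[239.0, 481.0], [257.0, 456.0], [291.0, 501.0], [308.0, 475.0]]
0.08 [[239.0, 463.0], [257.0, 438.0], [292.0, 483.0], [309.0, 457.0]]
0.09 [[240.0, 445.0], [258.0, 420.0], [293.0, 465.0], [310.0, 439.0]]
0.1 [[240.0, 427.0], [258.0, 401.0], [293.0, 446.0], [311.0, 421.0]]
post top/btm [[334.0, 314.0], [328.0, 409.0]]
```

```bash
python3 -m pendant '{"linear":[[0,0,0.5],[0,0,1],[0,0,1.5],[0,0,2],[0,0,2],[0,0,2],[0,0,2],[0,0,2],[0,0,2],[0,0,2]],"rotation":[[0,0,0],[0,0,0],[0,0,0],[0,0,0],[0,0,0],[0,0,0],[0,0,0],[0,0,0],[0,0,0],[0,0,0]],"grip":[0,0,0,0,0,1,1,1,1,1]}'
```

```text
time: 17.47
tool_pos: [0.5729, 0.0253, 0.0771]
tool_rot: [-0.0, 0.75, -0.661, 0.0]
contact_force: [-0.5, -0.0, 0.6]
gripper_width: 0.3
```

```bash
python3 -m pendant '{"linear":[[0,0,0],[0,0,0],[0,0,0],[0,0,0],[0,0,0],[0,0,0],[0,0,0],[0,0,0],[0,0,0],[0,0,0]],"rotation":[[0,0,0],[0,0,0],[0,0,0],[0,0,0],[0,0,0],[0,0,0],[0,0,0],[0,0,0],[0,0,0],[0,0,0]],"grip":[1,1,1,1,1,1,1,1,1,1]}'
python3 - <<'E'
from h import *
rel([.05,.065,.08])
for n in("scene","top"):cv2.imwrite(f"pics/{n}10.png",manip.grab_frame(n)[:,:,::-1])
E
```

```text
time: 18.3
tool_pos: [0.5728, 0.0254, 0.0772]
tool_rot: [-0.0, 0.75, -0.661, 0.0]
contact_force: [-1.8, 3.6, 5.0]
gripper_width: 0.147
t 18.3 tcp jig mm [49.9583 64.8465 77.2103] F [-1.821   3.5945  5.0132] w 0.14668933383804086
cm [-0.0154 -0.0043 -0.279 ] rot [-0.0197  0.0118  0.0225]
```

The post is gripped (opening about 12.5 mm). Next, refine the mark position from a colour mask.

```bash
python3 - <<'E'
from h import *
q=np.load("q.npy")
for n,b in(("top",(280,185,302,203)),("scene",(303,245,325,280))):
    im=cv2.imread(f"pics/{n}0.png").astype(int);B,G,Rr=im[...,0],im[...,1],im[...,2]
    m=((Rr>150)&(Rr-B>110)&(G-B>50)).astype(np.uint8);k=np.zeros_like(m);k[b[1]:b[3],b[0]:b[2]]=1;m*=k
    for v in range(b[1],b[3]):
        u=np.flatnonzero(m[v])
        if len(u):
            print(n,v,u.min(),u.max(),[(w2j(q,cast(n,(u.mean(),v),z))*1e3).round(1)[:2].tolist() for z in(.054,.03)])
print("mark y=20 proj",[(n,proj(n,j2w(q,[[x,y,.054] for x in (.082,.09) for y in(.016,.024)])).round(1).tolist()) for n in("top","scene")])
E
```

```text
top 185 280 301 [[101.1, 19.2], [107.6, 17.6]]
top 186 280 301 [[98.6, 19.6], [105.2, 17.9]]
top 187 280 294 [[97.3, 28.1], [103.8, 26.6]]
top 188 280 291 [[95.3, 31.9], [101.8, 30.5]]
top 189 289 291 [[91.5, 21.7], [97.9, 20.1]]
top 190 289 291 [[89.1, 22.1], [95.4, 20.5]]
top 191 289 292 [[86.6, 21.2], [92.8, 19.6]]
top 192 289 292 [[84.2, 21.5], [90.4, 20.0]]
top 193 290 291 [[81.7, 21.9], [87.9, 20.3]]
top 197 290 291 [[72.1, 23.2], [78.1, 21.6]]
scene 254 311 312 [[83.0, 23.8], [75.1, 43.7]]
scene 255 311 315 [[86.6, 22.8], [78.8, 42.7]]
scene 256 310 316 [[87.6, 20.5], [79.9, 40.3]]
scene 257 311 316 [[89.5, 18.6], [81.9, 38.4]]
scene 258 313 315 [[91.4, 16.8], [83.9, 36.4]]
scene 267 314 316 [[102.2, -2.6], [95.1, 16.4]]
scene 268 314 316 [[103.2, -4.8], [96.1, 14.1]]
scene 269 315 324 [[111.6, -3.1], [104.8, 15.8]]
scene 270 324 324 [[120.0, -1.4], [113.5, 17.6]]
scene 271 323 324 [[120.1, -4.0], [113.7, 14.9]]
scene 272 323 324 [[121.1, -6.2], [114.6, 12.6]]
scene 273 322 324 [[121.2, -8.8], [114.8, 9.9]]
scene 274 322 324 [[122.1, -11.0], [115.7, 7.7]]
scene 275 321 324 [[122.3, -13.5], [115.9, 5.0]]
scene 276 321 324 [[123.2, -15.7], [116.8, 2.8]]
scene 277 320 324 [[123.3, -18.2], [116.9, 0.2]]
scene 278 319 324 [[123.4, -20.7], [117.1, -2.5]]
scene 279 319 324 [[124.3, -22.9], [118.0, -4.7]]
mark y=20 proj [('top', [[293.0, 192.6], [289.6, 193.0], [292.5, 189.3], [289.1, 189.7]]), ('scene', [[309.3, 256.5], [311.1, 253.7], [313.2, 258.0], [314.9, 255.2]])]
```

```bash
python3 -m pendant '{"linear":[[0.5,0,0],[1,0,0],[1.5,0,0],[2,0,0],[2.5,0,0],[3,0,0],[3.5,0,0],[4,0,0],[4.2,0,0],[4.4,0,0]],"rotation":[[0,0,0],[0,0,0],[0,0,0],[0,0,0],[0,0,0],[0,0,0],[0,0,0],[0,0,0],[0,0,0],[0,0,0]],"grip":[1,1,1,1,1,1,1,1,1,1]}'
python3 - <<'E'
from h import *
rel([.05,.020,.08])
for n in("scene","top"):cv2.imwrite(f"pics/{n}11.png",manip.grab_frame(n)[:,:,::-1])
E
```

```text
time: 19.23
tool_pos: [0.5781, -0.0172, 0.0772]
tool_rot: [-0.001, 0.75, -0.661, -0.001]
contact_force: [-3.3, 8.7, 6.7]
gripper_width: 0.146
t 19.2333 tcp jig mm [49.8835 21.9139 77.2244] F [-3.3187  8.6588  6.7447] w 0.14591158483044517
cm [ 0.1906 -0.0116 -0.2781] rot [0.0035 0.1617 0.0144]
```

```bash
python3 - <<'E'
from h import *
q=np.load("q.npy")
for n in("scene","top"):
  print(n,"rest tip",proj(n,j2w(q,[[.078,.065,.059]])).round(1),"now tip",proj(n,j2w(q,[[.078,.0222,.059],[.06,.0222,.059]])).round(1).tolist(),"mark y20",proj(n,j2w(q,[[.082,.02,.054]])).round(1))
a=cv2.imread("pics/scene0.png").max(2);b=cv2.imread("pics/scene11.png")
print("rest scene");print(a[228:246,302:324])
print("now scene V");print(b[240:266,296:322].max(2))
print("now sat");print((b.max(2).astype(int)-b.min(2))[240:266,296:322])
t=cv2.imread("pics/top11.png");print("top V");print(t[185:206,276:302].max(2));print((t.max(2).astype(int)-t.min(2))[185:206,276:302])
E
```

```text
scene rest tip [[318.  237.5]] now tip [[308.9, 251.9], [300.4, 248.7]] mark y20 [[310.2 255.1]]
top rest tip [[272.5 196.3]] now tip [[290.6, 194.0], [291.7, 201.4]] mark y20 [[291.3 192.8]]
rest scene
[[119  73  61  61  56  60  86 125 111  87  82  87  89  87  83  87  86  84
  111 153 172 174]
 [118  73  66  61  62  66  95 144 142 101  81  84  84  81  79  77  79  77
  111 158 174 177]
 [107  71  59  60  57  62 110 175 174 128  86  77  80  80  73  75  77  81
  114 157 173 175]
 [ 96  68  64  67  62  67 121 176 169 122  86  75  78  75  76  75  73  76
  116 159 171 173]
 [ 92  76  66  68  71  94 140 176 157 113  85  72  75  71  76  75  74  84
  114 158 178 174]
 [107 100  91  93 115 146 167 169 164 141 114  90  82  79  74  77  79  83
  120 158 174 175]
 [114 113 109 126 165 183 175 158 172 169 156 134 126 112  92  80  77  87
  126 162 172 174]
 [112 111 114 125 154 165 146 131 134 142 147 158 169 154 132 116  98  95
  134 165 175 178]
 [112 111 112 116 127 128 120 108 103 103 108 127 145 150 158 161 125 103
  139 165 175 179]
 [110 108 108 113 114 113 107 102  85  83  84  89 104 117 13
[... 10353 characters left out ...]
 3   5   7
   11  12  11  12  13  11   8   7]
 [ 10   7   3   2   0   1   2   2   2   2   2   2   1   1   1   1   1   1
    1   2   1   2   2   2   1   1]
 [ 45  39  34  31  29  24  20  14  11   6   2   1   1   3   2   2   2   2
    1   2   1   2   1   2   1   1]
 [ 81  78  75  74  71  69  63  52  45  36  29  24  18  14  14  11   4   1
    2   2   1   1   2   2   2   1]
 [ 95  94  92  92  91  89  84  78  74  69  66  63  57  50  48  44  31  26
   24  20  15  12   7   2   1   1]
 [ 97  96  95  95  94  93  91  87  85  83  83  80  75  71  71  70  67  65
   65  61  53  46  36  30  27  20]
 [ 99  97  96  96  95  93  91  89  87  85  86  85  81  78  76  78  80  80
   80  80  75  73  69  67  65  60]]
```

```bash
python3 - <<'E'
from h import *
q=np.load("q.npy")
t=cv2.imread("pics/top0.png").astype(float);g=t.mean(2)
for v in range(213,227,2):
    r=g[v,270:285];w=np.clip(r-np.median(r)-8,0,None);u=270+(w*np.arange(15)).sum()/w.sum()
    print("blade row",v,round(u,2),(w2j(q,cast("top",(u,v),.059))*1e3).round(1)[:2])
s=t.max(2)-t.min(2)
for v in range(189,195):
    r=s[v,283:300];w=np.clip(r-np.median(r)-15,0,None);u=283+(w*np.arange(17)).sum()/w.sum()
    print("brass row",v,round(u,2),(w2j(q,cast("top",(u,v),.054))*1e3).round(1)[:2])
# scene: blade ridge v per column, rest and now, as jig y on z=.059
for n,cols,y in(("scene0",range(285,300,2),.065),("scene11",range(258,296,3),.0222)):
    a=cv2.imread(f"pics/{n}.png").astype(float).mean(2)
    L=proj("scene",j2w(q,[[x,y,.059] for x in np.linspace(-.07,.08,60)]))
    for c in list(cols)+([302,304,306] if n=="scene11" else [312,314]):
        v0=np.interp(c,L[:,0],L[:,1]);i=int(round(v0));r=a[i-4:i+5,c];w=np.clip(r-np.median(r)-5,0,None)
        if w.sum()>0:
            v=i-4+(w*np.arange(9)).sum()/w.sum();print(n,c,round(v-v0,2),(w2j(q,cast("scene",(c,v),.059))*1e3).round(1)[:2],r.round().astype(int).tolist())
E
```

```text
blade row 213 274.32 [37.8 65.9]
blade row 215 274.69 [32.9 65.6]
blade row 217 275.61 [28.  64.1]
blade row 219 280.6 [21.8 53.3]
blade row 221 275.51 [18.6 65.6]
blade row 223 275.81 [13.8 65.5]
blade row 225 276.17 [ 9.1 65.3]
brass row 189 289.87 [91.6 22. ]
brass row 190 290.42 [89.  21.1]
brass row 191 290.35 [86.6 21.6]
brass row 192 290.41 [84.2 21.7]
brass row 193 290.45 [81.8 22. ]
brass row 194 290.14 [79.4 23. ]
scene0 285 -2.56 [ 1.2 71.6] [166, 167, 172, 172, 155, 153, 157, 151, 147]
scene0 287 -1.58 [ 7.1 69.1] [165, 169, 172, 172, 151, 148, 159, 163, 165]
scene0 289 -1.9 [11.3 69.9] [169, 169, 174, 166, 143, 153, 163, 164, 162]
scene0 291 -1.82 [15.9 69.7] [169, 168, 175, 162, 147, 156, 165, 163, 161]
scene0 293 -1.71 [20.6 69.4] [168, 165, 171, 174, 152, 149, 159, 164, 163]
scene0 295 -1.59 [25.2 69.1] [166, 166, 172, 172, 149, 148, 160, 164, 165]
scene0 297 -2.01 [29.2 70.1] [165, 168, 171, 160, 144, 152, 163, 162, 164]
scene0 299 -2.1 [33.6 70.3] [168, 169, 178, 163, 147, 147, 145, 143, 143]
scene0 312 -0.93 [63.8 67.3] [74, 74, 101, 139, 132, 95, 76, 71, 82]
scene
[... 253 characters left out ...]
 230, 231, 221, 201, 163, 141, 135, 129]
scene11 279 -0.92 [12.2 24.4] [153, 134, 148, 175, 158, 133, 122, 130, 134]
scene11 282 2.44 [23.  16.4] [126, 129, 144, 174, 160, 157, 171, 174, 176]
scene11 285 2.27 [29.3 16.9] [167, 175, 174, 162, 133, 139, 167, 179, 181]
scene11 288 3.25 [37.  14.6] [143, 142, 134, 117, 115, 137, 163, 173, 176]
scene11 291 2.51 [42.6 16.3] [59, 58, 66, 79, 94, 109, 112, 118, 111]
scene11 294 2.94 [49.6 15.3] [57, 59, 60, 57, 64, 70, 93, 108, 113]
scene11 302 0.82 [64.2 20.3] [107, 103, 110, 150, 175, 145, 119, 139, 160]
scene11 304 2.18 [70.  17.1] [94, 95, 114, 151, 164, 135, 125, 161, 180]
scene11 306 3.24 [75.3 14.7] [96, 97, 124, 165, 173, 152, 168, 180, 180]
```

The two views put the mark at 43.9 mm (top) and about 46 mm (scene) of draw, so I'm aiming for 45 mm. That means TCP jig y ≈ 19.9.

```bash
python3 -m pendant '{"linear":[[0.05,0,0],[0.1,0,0],[0.1,0,0],[0.1,0,0],[0.1,0,0],[0.1,0,0],[0.1,0,0],[0.1,0,0],[0.1,0,0],[0.1,0,0]],"rotation":[[0,0,0],[0,0,0],[0,0,0],[0,0,0],[0,0,0],[0,0,0],[0,0,0],[0,0,0],[0,0,0],[0,0,0]],"grip":[1,1,1,1,1,1,1,1,1,1]}'
python3 - <<'E'
from h import *
rel([.05,.0199,.08])
b=manip.grab_frame("scene")[:,:,::-1];cv2.imwrite("pics/scene12.png",b)
print(b[244:260,298:318].max(2))
E
```

```text
time: 20.17
tool_pos: [0.5782, -0.018, 0.0772]
tool_rot: [-0.001, 0.75, -0.661, -0.001]
contact_force: [-2.7, 7.3, 6.3]
gripper_width: 0.152
t 20.1667 tcp jig mm [49.8793 21.1373 77.2187] F [-2.7105  7.3116  6.3336] w 0.1515415651666074
cm [ 0.123  -0.012  -0.2785] rot [0.003  0.15   0.0302]
[[119 128 143 147 121 105 106 106 103 102 107 107 117 112 130 161 185 194
  195 194]
 [121 125 139 139 118 106 106 106 102 102 106 131 152 146 161 182 190 195
  196 195]
 [118 128 138 131 113 107 105 104 108 109 132 161 179 182 187 189 194 192
  196 194]
 [107 127 144 128 114 105 107 105 107 119 161 182 191 191 193 191 192 193
  192 195]
 [116 134 170 167 147 133 120 109 105 123 166 187 191 194 194 193 193 196
  195 194]
 [120 139 181 199 198 186 163 137 118 119 152 180 190 193 195 194 194 194
  194 192]
 [120 125 150 165 178 192 195 181 158 151 169 186 195 194 192 192 196 194
  194 195]
 [121 114 120 126 143 155 170 178 184 192 192 190 192 193 195 189 193 194
  195 196]
 [113 113 110 122 153 148 150 156 168 178 182 191 195 194 197 195 194 193
  194 192]
 [116 108 111 136 174 179 177 177 177 178 180 187 200 208 212 205 198 195
  192 189]
 [112 112 134 170 187 193 192 192 193 189 186 195 217 239 241 234 222 210
  203 208]
 [112 130 165 186 195 196 197 195 196 194 190 200 228 248 250 250 248 242
  226 227]
 [122 163 187 194 196 197 196 197 195 192 193 193 226 245 250 251 252 251
  236 228]
 [140 176 195 195 196 197 195 197 200 195 193 181 185 200 222 239 249 247
  225 212]
 [168 188 197 198 197 200 201 199 200 197 192 179 158 151 164 188 207 210
  201 221]
 [188 195 199 199 201 198 197 198 200 201 194 174 154 142 144 150 153 167
  195 228]]
```

```bash
python3 -m pendant '{"linear":[[0.05,0,0],[0.1,0,0],[0.1,0,0],[0.1,0,0],[0.1,0,0],[0.1,0,0],[0.1,0,0],[0.1,0,0],[0.1,0,0],[0.1,0,0]],"rotation":[[0,0,0],[0,0,0],[0,0,0],[0,0,0],[0,0,0],[0,0,0],[0,0,0],[0,0,0],[0,0,0],[0,0,0]],"grip":[1,1,1,1,1,1,1,1,1,1]}'
python3 - <<'E'
from h import *
rel([.05,.0199,.08])
b=manip.grab_frame("scene")[:,:,::-1];cv2.imwrite("pics/scene13.png",b)
print(b[246:254,299:309].max(2))
# plate top / front face in scene vs after tapping
a=cv2.imread("pics/scene8.png")
for c in(250,254):print(a[250:263,c].max(1).tolist(),b[250:263,c].max(1).tolist())
d=(cv2.absdiff(cv2.imread("pics/scene0.png"),b).max(2)>60)
for n,(u,v) in dict(checker=(290,212),gauge=(266,308),tray=(338,188),pen=(347,278),cup=(216,368),scraper=(212,227)).items():print(n,d[v-8:v+8,u-8:u+8].sum(),end=" ")
E
```

```text
time: 21.05
tool_pos: [0.5783, -0.0189, 0.0772]
tool_rot: [-0.001, 0.75, -0.661, -0.001]
contact_force: [-3.4, 7.5, 7.6]
gripper_width: 0.147
t 21.05 tcp jig mm [49.8519 20.2076 77.1856] F [-3.3623  7.5189  7.5935] w 0.14724582850746148
cm [ 0.03   -0.0148 -0.2815] rot [0.0061 0.1602 0.0301]
[[135 158 141 113 104 104 103 104 106 127]
 [128 138 122 107 101 100 101 108 120 161]
 [128 155 150 136 117 108 104 105 123 164]
 [140 185 198 186 161 138 122 108 116 150]
 [131 157 177 193 197 182 160 146 150 170]
 [117 121 136 157 178 177 181 191 199 195]
 [110 111 126 158 157 160 168 183 195 193]
 [110 111 140 175 178 181 179 176 176 179]]
[254, 254, 252, 223, 171, 159, 160, 159, 159, 137, 110, 105, 108] [254, 254, 252, 224, 170, 158, 161, 161, 158, 134, 109, 102, 109]
[254, 254, 254, 254, 247, 205, 159, 157, 161, 160, 151, 123, 105] [254, 254, 254, 253, 246, 201, 160, 158, 159, 158, 148, 121, 105]
checker 224 gauge 232 tray 0 pen 0 cup 0 scraper 0
```

Everything is holding. I'll check whether the gauge change is just the arm's shadow.

```bash
python3 - <<'E'
from h import *
a=cv2.imread("pics/scene0.png");b=cv2.imread("pics/scene13.png")
for n,i in(("0",a),("8",cv2.imread("pics/scene8.png")),("13",b)):
    h=cv2.cvtColor(i,cv2.COLOR_BGR2HSV);m=((h[...,1]>140)&(h[...,0]>19)&(h[...,0]<32)&(h[...,2]>60))
    v,u=np.nonzero(m[290:325,250:285]);print(n,len(u),u.mean()+250,v.mean()+290,i[308,266],"checker",i[212,290],i[205:220:3,296].max(1))
E
```

```text
0 174 265.0 308.57471264367814 [ 63 150 205] checker [231 250 254] [179 213 244 184 183]
8 201 265.2587064676617 308.5621890547264 [ 71 168 226] checker [245 254 255] [202 232 252 210 207]
13 0 nan nan [ 44  83 107] checker [50 56 70] [62 66 65 64 69]<stdin>:5: RuntimeWarning: Mean of empty slice.
  ret = ret.dtype.type(ret / rcount)
```

The gauge only lies in the arm's shadow: its colour fell by the same ratio as the shadowed deck. The checker is hidden by the gripper. Handing in.

```bash
python3 -c "
from h import *
rel([.05,.0199,.08]);print(manip.job_done())"
```

```text
t 21.1 tcp jig mm [49.8851 20.2019 77.2126] F [-3.6652  9.0119  6.8169] w 0.14542087470762977
cm [ 0.0294 -0.0115 -0.2788] rot [0.0018 0.1581 0.0322]
the job is handed in; nothing more can be done
None
```

I pushed the four blanks flush against the cross stop, then gripped the post and drew the rod about 44.6 mm. I handed the job in at 21.1 s with the rod still held against its spring. No verdict was reported.

**What went wrong on the way:** the first push moved only the upper blanks. The closed fingertips sit about level with the reported TCP, not 22 mm ahead of it as stated. I felt my way down to TCP z 17 mm and pushed again until about 8.6 N built up at the stop.

**Last checks:**
- **Blanks:** the top blank's right edge reads jig y −20 with the rail ends at −9.6. No ledge shows in the front face, so the lower blanks line up with it. The front face looked the same after the pull. In the picture it measures about 0.9 px shorter than expected, which I could not explain.
- **Rod:** the pull on the tool at hand-in was about 9 N, and the spring should give about 8.4 N. The gripper opening stopped at about 12.5 mm on the 14 mm post, and the pose was still.
- **Mark:** the two views disagree by about 2 mm on how far to draw: 43.9 mm from the top camera and about 46 mm from the scene camera. I stopped between them, within the 4 mm tolerance either way. The top camera could not confirm the final position because the arm hid the mark.
- **Bystanders:** the tray, pen, cup and scraper showed no change in the picture. The pip gauge is in the arm's shadow and the checker is hidden by the gripper, so neither could be confirmed at the end. Both were in place just before I moved to the post. I did not check the die separately.

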